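# Put the soundbar remote away in its half-open box and close the lid

## Task

Put the short soundbar remote into the bamboo box, lying flat on the bottom with its buttons up, lowering it in under the half-open lid rather than dropping it. Once you have let go of it, close the lid fully and gently, without slamming it or bearing down hard on it. Leave the other things on the console where they are.

Things in the scene. Friction and masses are not known exactly. Their poses are not given: they have to be found in the camera images.
- remote: The soundbar remote: a charcoal plastic bar 100 mm long (its x), 40 mm wide (its y) and 20 mm thick (its z, up), about 90 g, with light grey buttons on top and a grey ring button near its +x end. Origin: centre of the underside. It is the short one of the two remotes and lies loose, flat, buttons up, on the table.
- box: The bamboo box, open at the top, fixed to the table. Outside 200 mm (x) by 170 mm (y) by 50 mm high, walls and floor 6 mm thick (inside 188 x 158 mm, 44 mm deep). Origin: centre of the underside; z up; its -x side, roughly towards the robot, is the free front, its +x rim (top edge, 50 mm up) carries the lid hinge.
- lid (a joint): Lid angle, rad: 0 = shut flat on the rim, larger = open. A stop at 0.86 keeps the open lid leaning over the box, so a gripper pointing straight down does not fit in: tilt it, hand leaning back to the box front (30 to 40 degrees). The hinge is stiff: the lid stays where left and must be pushed all the way down: 1 to 4 N downward on its upper face, 0.1 m or more from the hinge.
- lid_hinge (a point): Middle of the hinge line, on the box's far upper rim, at the underside of the lid; the line runs along the box's y (this point's y), 100 mm to +x of the box's origin and 50 mm above it. Fixed to the box.
- lid_edge (a point): Middle of the lid's free edge, on its upper face. The lid is a plain bamboo board 210 mm long from hinge to free edge (it overhangs the box front by 10 mm), 170 mm wide, 8 mm thick, 250 g. Moves with the lid; its x points along the lid to the hinge, z out of the upper face.
- dice_cup: Bystander, loose: red plastic dice cup, open upwards, rim 72 mm across, 90 mm high. Origin: centre of its underside.
- coaster: Bystander, loose: dark round silicone coaster, 90 mm across, 8 mm thick. Origin: centre of its underside.
- vase: Bystander, loose: small green glass vase, 60 mm across at the belly, 120 mm high. Origin: centre of its underside.
- tv_remote: Bystander, loose: the long television remote, charcoal, 190 x 46 x 20 mm, lying in the low open bamboo tray (120 x 260 x 20 mm, fixed) beyond and left of the box. Origin: centre of its underside.
Mind the look-alikes: they are no part of the job. What is shaped like the remote but brown or turquoise is not meant.

How it is judged (in metres and radians):
On the way:
1. the remote lies flat, buttons up, on the bottom of the box and has been let go of, the lid still open (x of remote in the frame of box between -0.09 and 0.09 m and y of remote in the frame of box between -0.075 and 0.075 m and z of remote in the frame of box between 0.002 and 0.014 m and angle between remote's own z axis and vertical below 0.15 rad and contact force between each of the arm, the fingers and remote below 0.05 N and value of joint lid above 0.3 rad), for 0.2 s.
At the end, for the whole second after the job is handed in: The remote lies at rest inside the box, flat on its bottom (underside within 8 mm of the box floor, tilt under 0.15 rad, buttons up); the lid is shut (joint below 0.03 rad) and let go of; cup, coaster, vase and long remote are within 30 mm of where they began (x of remote in the frame of box between -0.09 and 0.09 m and y of remote in the frame of box between -0.075 and 0.075 m and z of remote in the frame of box between 0.002 and 0.014 m and angle between remote's own z axis and vertical below 0.15 rad and contact force between each of the arm, the fingers and remote below 0.05 N and value of joint lid below 0.03 rad and contact force between the arm and box below 0.05 N and linear speed of remote below 0.02 m/s and distance of each of dice_cup, coaster, vase, tv_remote from where it was at the start of the episode below 0.03 m); the robot touches nothing.
It fails at once if the remote is let go while still above the rim of the box (contact force between each of the arm, the fingers and remote below 0.05 N and z of remote in the frame of box above 0.055 m and horizontal distance between remote and box below 0.12 m).
It fails at once if the lid is slammed (falls or is swung shut faster than 1.5 rad/s) (velocity of joint lid below -1.5 rad/s).
It fails at once if the robot presses on the box or its lid with more than 40 N (contact force between the arm and box above 40 N).
It fails at once if a bystander is knocked over or pushed more than 30 mm (distance of any of dice_cup, coaster, vase, tv_remote from where it was at the start of the episode above 0.03 m or angle between any of dice_cup, vase's own z axis and vertical above 0.5 rad).
It also fails if it takes over 61 s, if anything falls off the work surface, if the arm or the gripper's body presses on something with over 40 N, if the wrist force passes 120 N, or if a joint passes its speed limit or range.

## Robot

A 7-joint arm with a two-finger parallel gripper is mounted at the origin on the work surface. World frame = base frame: x ahead of the robot, y to its left, z up, the work surface at z = 0. Lengths are in mm, angles in rad, forces in N, time in s.
With the tool pointing down it reaches from about 425 to 825 mm from the base axis. Payload 3.6 kg.
Tool frame: the origin (TCP) lies midway between the tips of the shut fingers; the grasp point (between the pads) lies 19 mm behind it; z points along the fingers, y is the line along which they close (so a half turn about z gives the same grasp; the last joint's range is limited). The gripper opens to 93 mm and grips with 3 to 60 N. Pads are 15 mm wide; open, the fingers measure 128 mm over their backs; the gripper's body (75 mm by 188 mm) begins 65 mm behind the grasp point.
Start: joints at [1.266, 0.615, -0.013, 1.423, 0.008, 1.103, -0.04], TCP at [178.269, -625.046, 218.64] pointing down, gripper open.
Joint ranges: [-3.12, 3.12], [-0.3, 2.06], [-1.34, 1.32], [0.26, 2.42], [-1.36, 4.5], [0.01, 1.98], [-2.84, 2.84]. Speed limits (rad/s): [2.79, 2.79, 3.14, 3.14, 3.14, 3.14, 3.14].

## Interface

Orientations are given as a rotation vector (axis times angle).
In Python, from workcell import r gives the robot as it stands.
- The arm moves only by the shell command python3 -m crank 'ROWS' [OPENING] [FORCE]. ROWS is JSON, a list of rows, each a list of 6 numbers: the shift along the world's x, y, z in cm, then the turn, a rotation vector about the world's x, y, z in units of 8 degrees (1.0 is 8 degrees). In form: [[dx, dy, dz, ax, ay, az], ...]. A call has 1 to 10 rows; each row is the pose to reach, as a shift and turn from the pose commanded when the call began; what a row does not reach only later rows make up. A row lasts 1/10 s, in which the tool goes at most 50 mm and 8.59 degrees, less where a joint would pass 70% of its speed; a pose out of reach is approached as far as the arm can. A call with a gripper value outside its range is refused whole. OPENING is the opening, from -1 (shut) to 1 (fully open), set as the call begins (- or left out, the last holds). The fingers move at their own pace and stop on an object; FORCE is the grip in N (left out, the last holds). Time passes only in rows, so rows that repeat a pose let the fingers close. It gives the time, the measured TCP pose, the force, the opening and the grip force at its end, in the units of the state.
- r.get_obs(): the state, without advancing time (a new reading comes with each control period).
- r.grab_frame(name): name is "scene" or "top" or "wrist"; returns (picture, depth): 420x560x3 uint8, red, green, blue; 420x560 float32, mm along the optical axis (not along the pixel's ray), 0 where there is no reading.
- r.camera_params(name): a dict with "fovy" (degrees; the focal length in pixels is half the picture's height over the tangent of half this angle, whatever the lens; pixels are square), "cx", "cy" (the principal point, pixels), "eye" and "attitude" of the camera in the world. Camera axes: x right, y down, z forward; pixel columns grow to the right and rows downward; lengths in mm; the calibration is good to about 2 mm. A picture is of the moment at which its call begins: read the wrist's pose just before it. camera_params takes no time and is no camera call; for the wrist camera it gives the pose at the moment of the call.
- r.finish_job(): hands the job in; it is judged then, once.
The state is a dict: "clock": time; "joints": joint angles; "joint_velocities": joint speeds; "joint_torque": joint torques, N m; "tcp_pos": TCP position; "eef_rot": TCP orientation; "force": force on the tool from outside, world axes, zero at the start; "wrist_torque": the same for the moment, N m; "width": opening from 0.0 (shut) to 1.0 (fully open); "gripper_force": force on a finger pad.
Only numpy, scipy, OpenCV 4.12 (cv2) and the standard library are available. Lean on these libraries where they do the work, as an engineer would, in place of code of your own. Each camera call takes 0.05 s, during which the arm holds its last target. There are 200 camera calls.

## Working session

There is one attempt and no reset: what is moved stays moved. The work goes in short steps, Python scripts to look and compute and a shell command to move; the robot and the scene stay as the last step left them, time stands still between calls to the robot, and variables do not carry over. Pictures are saved under pics/ and viewed, at most 10 in all, crops included, and the job is handed in when it is done.

```bash
mkdir -p pics; cat > h.py <<'E'
import numpy as np, cv2
from scipy.spatial.transform import Rotation as R
from workcell import r
def cam(n):
    p=r.camera_params(n); f=210/np.tan(np.radians(p['fovy'])/2)
    return p,f
def att(p):
    a=np.array(p['attitude'],float)
    return a if a.shape==(3,3) else R.from_rotvec(a).as_matrix() if a.size==3 else R.from_quat(a).as_matrix()
def pts(p,f,d):
    v,u=np.mgrid[0:d.shape[0],0:d.shape[1]]
    c=np.stack([(u-p['cx'])/f*d,(v-p['cy'])/f*d,d],-1)
    return c@att(p).T+np.array(p['eye'])
def ray(p,f,u,v,z):
    c=att(p)@np.array([(u-p['cx'])/f,(v-p['cy'])/f,1.]); e=np.array(p['eye'])
    return e+c*(z-e[2])/c[2]
E
python3 - <<'E'
from h import *
for n in('scene','top'):
    p,f=cam(n); print(n,p,f)
    im,d=r.grab_frame(n); np.savez(f'{n}.npz',im=im,d=d)
    cv2.imwrite(f'pics/{n}0.png',im[...,::-1])
o=r.get_obs(); print({k:np.round(v,3) for k,v in o.items()})
E
```

```text
scene {'fovy': 57.56178233821482, 'cx': 277.4023649656621, 'cy': 200.99981684367933, 'eye': array([1285.05206404,  360.14172553,  960.45721696]), 'attitude': array([-1.41079625, -2.21503556,  0.82539029])} 382.2905383519014
top {'fovy': 50.449515783923566, 'cx': 285.55255957386447, 'cy': 200.45099555379636, 'eye': array([ 413.11867185,   46.65508648, 1184.96616024]), 'attitude': array([-2.12000349,  2.15707788, -0.1958871 ])} 445.7726327028381
{'clock': np.float64(0.1), 'joints': array([ 1.267,  0.616, -0.013,  1.425,  0.008,  1.103, -0.04 ]), 'joint_velocities': array([-0.001, -0.002,  0.002, -0.002, -0.001, -0.001,  0.001]), 'joint_torque': array([ 1.0000e-03, -4.6004e+01,  2.1000e-01, -1.6624e+01, -6.1000e-02,
        1.7000e-02,  0.0000e+00]), 'tcp_pos': array([ 178.066, -624.406,  217.583]), 'eef_rot': array([-3.109e+00, -4.350e-01,  1.000e-03]), 'force': array([ 0.425, -0.525, -0.056]), 'wrist_torque': array([0.03 , 0.005, 0.008]), 'gripper_force': np.float64(0.0), 'width': np.float64(1.003)}
```

View pics/top0.png

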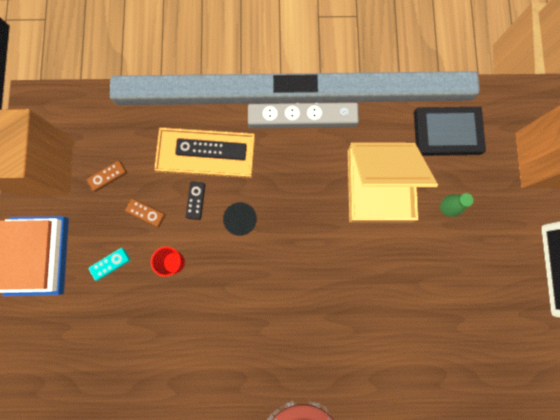

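View pics/scene0.png

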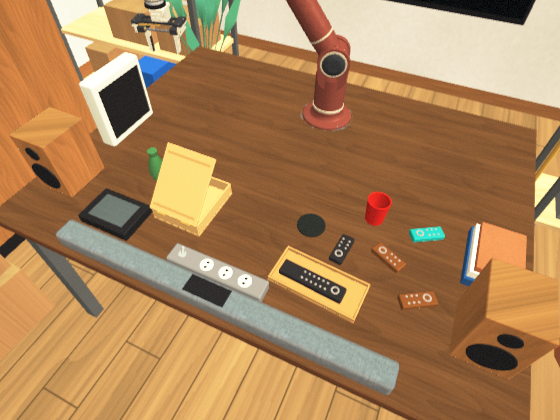

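The top view shows the short charcoal remote at about (195,200) with its ring end at (196,190). The box is at about (383,185) with its hinge on the far side, the coaster at (240,218), the cup at (167,262), the vase at (455,205) and the long remote in its tray at (210,150). The scene view shows the remote at (342,249) and the box at (195,195).

```bash
python3 - <<'E'
from h import *
for n,box,bx in(('top',(175,172,222,228),(335,135,445,230)),('scene',(325,228,360,270),(140,140,240,235))):
    z=np.load(n+'.npz'); im,d=z['im'],z['d']; p,f=cam(n); P=pts(p,f,d)
    hsv=cv2.cvtColor(im,cv2.COLOR_RGB2HSV)
    x0,y0,x1,y1=box
    m=np.zeros(d.shape,np.uint8); m[y0:y1,x0:x1]=(hsv[y0:y1,x0:x1,1]<90)
    m=cv2.morphologyEx(m,cv2.MORPH_OPEN,np.ones((3,3),np.uint8))
    c=max(cv2.findContours(m,0,2)[0],key=cv2.contourArea)
    rc=cv2.minAreaRect(c); print(n,'remote px',rc)
    mm=np.zeros_like(m); cv2.drawContours(mm,[c],-1,1,-1)
    Q=P[mm>0]; Q=Q[np.isfinite(Q).all(1)]; print(' depth z pctl',np.percentile(Q[:,2],[10,50,90]))
    T=Q[abs(Q[:,2]-np.percentile(Q[:,2],70))<6]; w=cv2.minAreaRect(T[:,:2].astype(np.float32)); print(' rect mm',w)
    print(' corners on z=20',[ray(p,f,*q,20)[:2].round(1) for q in cv2.boxPoints(rc)], 'ctr',ray(p,f,*rc[0],20).round(1))
    x0,y0,x1,y1=bx
    m=np.zeros(d.shape,bool); h=hsv[y0:y1,x0:x1]; m[y0:y1,x0:x1]=(h[...,2]>130)&(h[...,0]>12)&(h[...,0]<32)
    Q=P[m]; Q=Q[(Q[:,2]>-10)&(Q[:,2]<300)]
    print(' box pts',len(Q),np.histogram(Q[:,2],bins=np.arange(0,230,10))[0])
    rim=Q[(Q[:,2]>42)&(Q[:,2]<56)]; print(' rim rect',cv2.minAreaRect(rim[:,:2].astype(np.float32)))
    fl=Q[(Q[:,2]>2)&(Q[:,2]<12)];print(' floor',np.median(fl[:,2]), cv2.minAreaRect(fl[:,:2].astype(np.float32)))
    L=Q[Q[:,2]>70]; ctr=L.mean(0); nv=np.linalg.svd(L-ctr,full_matrices=False)[2][2]; nv*=np.sign(nv[2]); print(' lid ctr',ctr,'n',nv,'ang',np.degrees(np.arccos(nv[2])),'zmax',L[:,2].max())
    np.save(f'Q_{n}.npy',Q)
    cv2.imwrite(f'pics/mask_{n}.png',m*255)
E
```

```text
top remote px ((194.97488403320312, 200.1923828125), (14.74466609954834, 36.34430694580078), 7.431407928466797)
 depth z pctl [16.24883867 19.45451498 22.53115946]
 rect mm ((617.9323120117188, 270.0022277832031), (39.40202331542969, 96.98045349121094), 83.17222595214844)
 corners on z=20 [array([572.2, 293.9]), array([668.8, 283.3]), array([663. , 244.3]), array([566.5, 255.5])] ctr [617.3 269.3  20. ]
 box pts 8527 [3095  126  142   76  349  180  147  164  174  170  167  183  186  194
  188  203  222  223  200  252  374    1]
 rim rect ((654.3834838867188, -225.26577758789062), (170.6765594482422, 204.4215545654297), 89.48129272460938)
 floor 5.225733230362721 ((664.189208984375, -253.96713256835938), (301.167724609375, 261.8466796875), 88.88764953613281)
 lid ctr [ 670.62908976 -224.9957352   147.73993966] n [ 0.72073113 -0.01164155  0.69311695] ang 46.12264802274752 zmax 210.56267706867357
scene remote px ((341.20001220703125, 248.9000244140625), (13.643820762634277, 29.644298553466797), 29.744882583618164)
 depth z pctl [17.1898907  21.80833928 24.34774897]
 rect mm ((619.507568359375, 271.6156921386719), (37.89109802246094, 97.40827178955078), 83.6151123046875)
 corners on z=20 [array([671.8, 247.2]), array([565.4, 256.4]), array([574.4, 296.8]), array([678.9, 285.6])] ctr [624.1 271.5  20. ]
 box pts 8475 [3644  245  187  201  178  184  221  222  229  238  224  230  226  239
  236  237  232  232  239  251  232   11]
 rim rect ((653.3580932617188, -263.9095458984375), (249.6837921142578, 209.1640625), 89.1623306274414)
 floor 3.895254495774793 ((578.45654296875, -312.37188720703125), (472.34320068359375, 378.3083801269531), 28.62894058227539)
 lid ctr [ 677.34143734 -223.14552113  140.9719154 ] n [ 0.72299584 -0.01949256  0.69057733] ang 46.324172916754875 zmax 211.7484225652256[ WARN:0@0.171] global loadsave.cpp:1063 imwrite_ Unsupported depth image for selected encoder is fallbacked to CV_8U.
```

```bash
python3 - <<'E'
from h import *
for n in('top','scene'):
    z=np.load(n+'.npz'); im,d=z['im'],z['d']; p,f=cam(n); P=pts(p,f,d)
    hsv=cv2.cvtColor(im,cv2.COLOR_RGB2HSV)
    m=((hsv[...,0]<6)|(hsv[...,0]>174))&(hsv[...,1]>200)&(hsv[...,2]>120)
    Q=P[m]; Q=Q[(Q[:,1]>200)&(Q[:,1]<450)&(Q[:,2]>80)&(Q[:,2]<100)]
    print(n,'cup rim',len(Q),cv2.minEnclosingCircle(Q[:,:2].astype(np.float32)),np.median(Q[:,2]))
    Q=np.load(f'Q_{n}.npy'); L=Q[(Q[:,2]>190)]; print(' lid edge',L.min(0),L.max(0))
    F=Q[(Q[:,2]>42)&(Q[:,2]<56)&(Q[:,1]>-320)&(Q[:,1]<-130)]; print(' rim',np.percentile(F,[1,99],axis=0).round(1))
M=R.from_rotvec(r.get_obs()['eef_rot']).as_matrix(); print(M.round(3))
p,f=cam('wrist'); print(p['eye']-r.get_obs()['tcp_pos'],'cam eye in tool',M.T@(p['eye']-r.get_obs()['tcp_pos']))
E
```

```text
top cup rim 191 ((456.5332336425781, 325.4187927246094), 36.06223678588867) 88.79978418394967
 lid edge [ 608.31582277 -309.54760755  190.04549964] [ 632.57876327 -140.41363584  210.56267707]
 rim [[ 551.9 -309.4   42.3]
 [ 755.4 -140.    54.7]]
scene cup rim 174 ((455.5749816894531, 326.0493469238281), 36.34639358520508) 88.69196743053072
 lid edge [ 604.8298629  -309.73047903  190.11123538] [ 635.86541883 -139.49641358  211.74842257]
 rim [[ 552.2 -300.8   42.1]
 [ 757.2 -138.8   55.6]]
[[ 0.962  0.274 -0.001]
 [ 0.274 -0.962  0.002]
 [-0.    -0.002 -1.   ]]
[ 75.03346096  21.11097071 164.63940823] cam eye in tool [ 7.79391077e+01 -1.00674031e-01 -1.64642988e+02]
```

```bash
cat >> h.py <<'E'
def goal(x,y,z,t,psi):
    """shift (cm) and turn (8deg units) from the present pose to TCP x,y,z, tilt t, yaw psi (deg)"""
    o=r.get_obs(); t,psi=np.radians([t,psi]); c,s=np.cos(psi),np.sin(psi)
    X=np.array([np.cos(t)*c,np.cos(t)*s,np.sin(t)]); Z=np.array([np.sin(t)*c,np.sin(t)*s,-np.cos(t)])
    M=np.stack([X,np.cross(Z,X),Z],1); M0=R.from_rotvec(o['eef_rot'])
    rv=(R.from_matrix(M)*M0.inv()).as_rotvec()
    print('shift cm',((np.array([x,y,z])-o['tcp_pos'])/10).round(2),'turn',(np.degrees(rv)/8).round(2),'clock',o['clock'])
E
python3 -c "
from h import *
goal(600,274,150,35,-6.5)"
```

```text
shift cm [42.19 89.84 -6.76] turn [ 0.35 -4.39 -2.72] clock 0.1
```

```bash
python3 -m crank '[[2,4.5,2,0,0,-0.3],[4,9,4,0,0,-0.6],[6,13.5,6,0,0,-0.9],[8,18,8,0,0,-1.2],[10,22.5,8,0,0,-1.5],[12,27,8,0,0,-1.8],[14,31,8,0,0,-2.1],[16,35,8,0,0,-2.4],[18,39,8,0,0,-2.7],[20,43,8,0,0,-2.8]]' 1 && python3 -c "
from h import *
print(r.get_obs()['joints'].round(2))
goal(600,274,150,35,-6.5)"
```

```text
clock: 1.1
tcp_pos: [378.5, -193.0, 298.6]
eef_rot: [3.136, -0.179, -0.0]
force: [1.2, -1.4, 0.2]
width: 0.999
gripper_force: 0.0
[ 0.51  0.18 -0.11  1.89  0.02  1.07 -1.29]
shift cm [ 22.15  46.7  -14.86] turn [-0.5  -4.35  0.  ] clock 1.1
```

```bash
python3 -m crank '[[2,4.7,0,0,-0.4,0],[4.4,9.4,-1,-0.1,-0.8,0],[6.6,14,-2,-0.1,-1.3,0],[9,18.7,-3,-0.2,-1.8,0],[11,23.4,-4,-0.2,-2.2,0],[13.2,28,-5,-0.3,-2.6,0],[15.5,32.7,-6.5,-0.4,-3.1,0],[17.7,37.4,-8,-0.4,-3.5,0],[20,42,-10,-0.5,-4,0],[22,46.6,-12,-0.5,-4.35,0]]' && python3 -m crank '[[0,0,-1,0,0,0],[0,0,-2.8,0,0,0],[0,0,-2.8,0,0,0]]' && python3 - <<'E'
from h import *
print(r.get_obs()['joints'].round(2))
goal(620,270,12,35,-6.5)
im,d=r.grab_frame('scene'); p,f=cam('scene'); cv2.imwrite('pics/scene1.png',cv2.resize(im[100:310,240:520,::-1],(800,600)))
pw,fw=cam('wrist'); iw,dw=r.grab_frame('wrist'); np.savez('w1.npz',im=iw,d=dw)
cv2.imwrite('pics/w1.png',iw[...,::-1])
E
```

```text
clock: 2.1
tcp_pos: [556.4, 175.4, 206.1]
eef_rot: [2.987, -0.178, 0.84]
force: [-0.2, -0.6, -2.1]
width: 1.001
gripper_force: 0.0
clock: 2.4
tcp_pos: [554.2, 174.7, 175.9]
eef_rot: [2.986, -0.174, 0.83]
force: [-0.0, 0.9, -0.2]
width: 1.0
gripper_force: 0.0
[-0.82  0.46  0.43  2.13  0.68  0.18 -2.8 ]
shift cm [  6.58   9.53 -16.39] turn [-0.01 -0.49  0.04] clock 2.4
```

View pics/scene1.png

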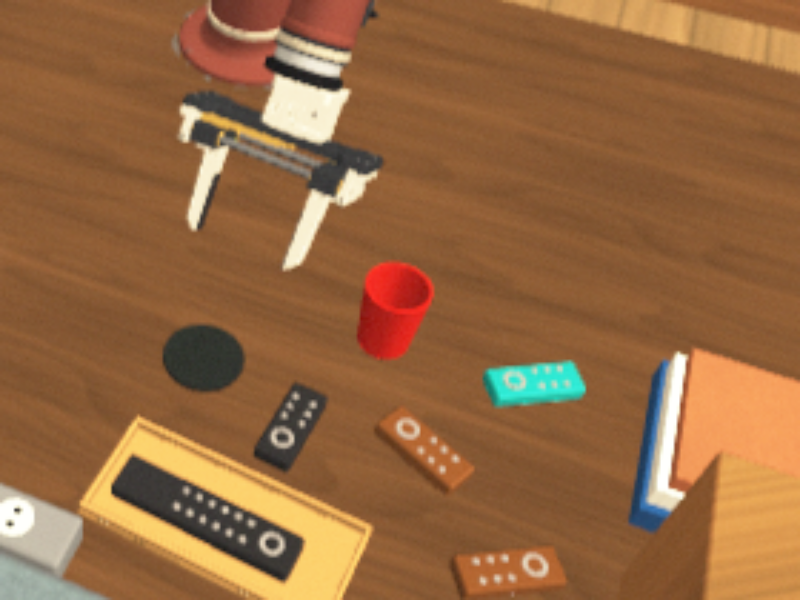

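View pics/w1.png

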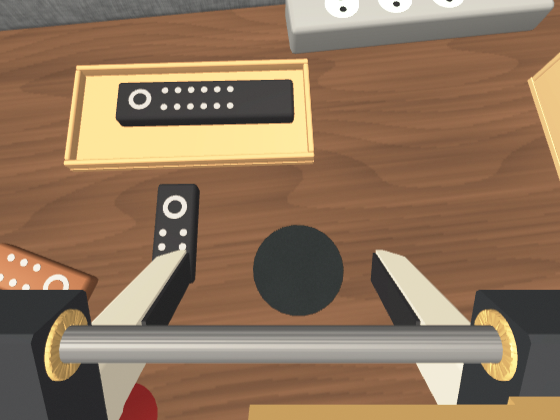

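The scene crop shows the gripper short of the remote at about (290,425), with the cup at (395,310) clear of it. No camera body is visible on the hand. The wrist view shows the remote at (176,230) off the left finger. Joint 7 is at its limit, so I'll use the half-turned grasp instead.

```bash
python3 -m crank '[[0,0,0,-0.57,0.07,0.82],[0,0,0,-1.14,0.13,1.64],[0,0,0,-1.71,0.2,2.46],[0,0,0,-2.28,0.26,3.28],[0,0,0,-2.85,0.33,4.1],[0,0,0,-3.42,0.39,4.91],[0,0,0,-3.99,0.46,5.73],[0,0,0,-4.56,0.52,6.55],[0,0,0,-5.13,0.59,7.37],[0,0,0,-5.7,0.65,8.19]]' && python3 -m crank '[[0,0,0,-0.57,0.07,0.82],[0,0,0,-1.14,0.13,1.64],[0,0,0,-1.71,0.2,2.46],[0,0,0,-2.28,0.26,3.28],[0,0,0,-2.85,0.33,4.1],[0,0,0,-3.42,0.39,4.91],[0,0,0,-3.99,0.46,5.73],[0,0,0,-4.56,0.52,6.55],[0,0,0,-5.13,0.59,7.37],[0,0,0,-5.7,0.65,8.19]]' && python3 -m crank '[[0,0,0,-0.57,0.07,0.82],[0,0,0,-1.14,0.13,1.64],[0,0,0,-1.42,0.16,2.05],[0,0,0,-1.42,0.16,2.05],[0,0,0,-1.42,0.16,2.05]]' && sed -i 's/M=np.stack(\[X,np.cross(Z,X),Z\],1)/X=-X; M=np.stack([X,np.cross(Z,X),Z],1)/' h.py && python3 - <<'E'
from h import *
print(r.get_obs()['joints'].round(2))
goal(618,270,100,35,-6.5)
E
```

```text
clock: 3.5
tcp_pos: [557.3, 173.5, 180.1]
eef_rot: [2.124, 1.549, 0.544]
force: [0.4, 1.2, -0.0]
width: 1.0
gripper_force: 0.0
clock: 4.5
tcp_pos: [557.4, 173.6, 180.1]
eef_rot: [0.575, 2.399, 0.083]
force: [-0.9, 0.1, 0.0]
width: 0.995
gripper_force: 0.0
clock: 5.0
tcp_pos: [557.0, 173.7, 179.5]
eef_rot: [0.148, 2.46, -0.037]
force: [0.7, -0.2, 0.2]
width: 0.999
gripper_force: 0.0
[-0.75  0.44  0.28  2.22  1.84  0.27 -0.85]
shift cm [ 6.1   9.63 -7.95] turn [-0.02  0.48  0.03] clock 5.0
```

```bash
python3 -m crank '[[2,3.2,-2,0,0.2,0],[4.1,6.4,-4,0,0.48,0],[6.1,9.6,-7,0,0.48,0],[6.1,9.6,-8,0,0.48,0],[6.1,9.6,-8,0,0.48,0],[6.1,9.6,-8,0,0.48,0]]' && python3 - <<'E'
from h import *
print(r.get_obs()['joints'].round(2))
goal(618,270,8,35,-6.5)
iw,dw=r.grab_frame('wrist'); cv2.imwrite('pics/w2.png',iw[...,::-1])
p,f=cam('wrist'); h=cv2.cvtColor(iw,cv2.COLOR_RGB2HSV); P=pts(p,f,dw)
m=(P[...,2]>15)&(P[...,2]<27)&(abs(P[...,0]-618)<75)&(abs(P[...,1]-270)<40); print(m.sum(),cv2.minAreaRect(P[m][:,:2].astype(np.float32)))
E
```

```text
clock: 5.6
tcp_pos: [617.1, 269.0, 98.5]
eef_rot: [0.146, 2.529, -0.047]
force: [-0.1, -0.6, 0.3]
width: 1.001
gripper_force: 0.0
[-0.84  0.7   0.33  1.97  1.37  0.2  -0.5 ]
shift cm [ 0.09  0.1  -9.05] turn [ 0.   -0.01  0.02] clock 5.6
7387 ((633.476806640625, 268.3880615234375), (49.03469467163086, 132.58004760742188), 77.2302017211914)
```

View pics/w2.png

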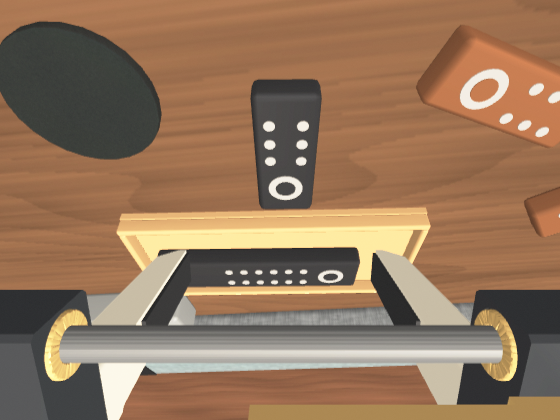

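The wrist view shows the remote centred between the fingertips (remote axis about column 286, fingertips at 187 and 372). I'll descend and grip.

```bash
python3 -m crank '[[0.1,0.1,-3,0,0,0],[0.1,0.1,-6,0,0,0],[0.1,0.1,-8,0,0,0],[0.1,0.1,-9,0,0,0],[0.1,0.1,-9,0,0,0],[0.1,0.1,-9,0,0,0]]' && python3 -m crank '[[0,0,0,0,0,0],[0,0,0,0,0,0],[0,0,0,0,0,0],[0,0,0,0,0,0],[0,0,0,0,0,0],[0,0,0,0,0,0],[0,0,0,0,0,0],[0,0,0,0,0,0]]' -1 20
```

```text
clock: 6.25
tcp_pos: [619.3, 269.9, 10.4]
eef_rot: [0.148, 2.526, -0.045]
force: [-0.0, 0.5, 0.7]
width: 0.997
gripper_force: 0.0
clock: 7.05
tcp_pos: [618.2, 271.2, 8.4]
eef_rot: [0.145, 2.529, -0.045]
force: [0.0, 0.1, -0.2]
width: 0.426
gripper_force: 20.0
```

```bash
python3 -m crank '[[0,0,2,0,0,0],[0,0,5,0,0,0],[0,0,9,0,0,0],[0,-1,13,0,0,0],[-1,-4,16,0,0,0],[-2,-8,17,0,0,0],[-3,-12,17,0,0,0],[-5,-16,17,0,0,0.2],[-7,-20,17,0,0,0.5],[-8,-24,17,0,0,0.7]]' && python3 -c "
from h import *
print(r.get_obs()['joints'].round(2)); goal(545,-225,145,35,-0.8)"
```

```text
clock: 8.05
tcp_pos: [563.3, 89.0, 176.9]
eef_rot: [0.058, 2.534, -0.023]
force: [0.8, -0.4, -0.8]
width: 0.426
gripper_force: 20.0
[-0.39  0.4   0.11  2.24  1.98  0.17 -0.71]
shift cm [ -1.83 -31.4   -3.19] turn [ 0.02 -0.03  0.23] clock 8.05
```

```bash
python3 -m crank '[[0.5,-3,0,0,0,0],[0.5,-7,0,0,0,0],[0.5,-11,0,0,0,0],[0.5,-15,0,0,0,0],[0.5,-19,0,0,0,0],[0.5,-23,0,0,0,0],[0,-26,-1,0,0,0],[0,-28,-2,0,0,0],[0,-28.6,-2.5,0,0,0],[0,-28.6,-2.5,0,0,0]]' && python3 - <<'E'
from h import *
print(r.get_obs()['joints'].round(2)); goal(545,-225,145,35,-0.8); goal(640,-225,14,35,-.8)
im,d=r.grab_frame('scene'); cv2.imwrite('pics/scene2.png',cv2.resize(im[60:270,60:340,::-1],(800,600)))
E
```

```text
clock: 9.05
tcp_pos: [563.4, -197.5, 150.8]
eef_rot: [0.065, 2.536, -0.023]
force: [-1.0, 0.1, -0.9]
width: 0.428
gripper_force: 20.0
[ 0.75  0.52 -0.48  2.17  2.65  0.09 -0.73]
shift cm [-1.84 -2.75 -0.58] turn [ 0.01 -0.04  0.27] clock 9.05
shift cm [  7.66  -2.75 -13.68] turn [ 0.01 -0.04  0.27] clock 9.05
```

View pics/scene2.png

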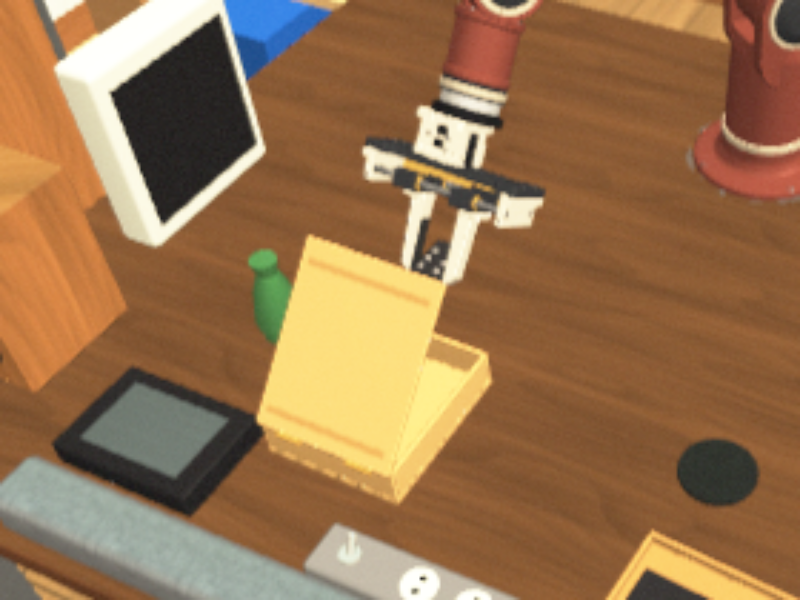

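The scene crop shows the remote still held at about (432,262), in front of the open lid (edge from (305,240) to (440,285)) and clear of the vase at (270,295).

```bash
python3 -m crank '[[-0.8,-1.8,-0.6,0,0,0.1],[-0.3,-2.7,-1.6,0,0,0.27],[1.7,-2.7,-3.1,0,0,0.27],[3.6,-2.7,-4.6,0,0,0.27],[5.4,-2.7,-6.6,0,0,0.27],[6.9,-2.7,-8.6,0,0,0.27],[7.1,-2.7,-8.6,0,0,0.27],[7.1,-2.7,-8.6,0,0,0.27],[7.1,-2.7,-8.6,0,0,0.27]]' && python3 - <<'E'
from h import *
print(r.get_obs()['joints'].round(2)); goal(635,-225,15,35,-.8)
im,d=r.grab_frame('scene'); np.savez('s3.npz',im=im,d=d)
E
```

```text
clock: 10.0
tcp_pos: [635.4, -222.9, 67.3]
eef_rot: [0.011, 2.533, -0.009]
force: [0.3, 0.5, -0.5]
width: 0.431
gripper_force: 20.0
[ 0.71  0.76 -0.47  2.02  2.71  0.17 -0.68]
shift cm [-0.04 -0.21 -5.23] turn [ 0.03 -0.02 -0.03] clock 10.0
```

```bash
python3 -m crank '[[0,-0.2,-1,0,0,0],[0,-0.2,-2,0,0,0],[0,-0.2,-3,0,0,0],[0,-0.2,-4,0,0,0],[0,-0.2,-4.5,0,0,0],[0,-0.2,-4.9,0,0,0],[0,-0.2,-4.9,0,0,0],[0,-0.2,-4.9,0,0,0]]'; python3 -m crank '[[0,0,-0.1,0,0,0],[0,0,-0.2,0,0,0],[0,0,-0.3,0,0,0],[0,0,-0.3,0,0,0]]'
```

```text
clock: 10.85
tcp_pos: [635.6, -225.8, 17.1]
eef_rot: [0.013, 2.534, -0.009]
force: [0.4, 0.2, -1.0]
width: 0.429
gripper_force: 20.0
clock: 11.25
tcp_pos: [635.5, -225.9, 14.5]
eef_rot: [0.013, 2.534, -0.009]
force: [-0.7, 0.1, 1.3]
width: 0.43
gripper_force: 20.0
```

```bash
python3 -m crank '[[0,0,0,0,0,0],[0,0,0,0,0,0],[0,0,0,0,0,0],[0,0,0,0,0,0],[0,0,0,0,0,0],[0,0,0,0,0,0]]' 0.3; python3 -m crank '[[-0.3,0,0.6,0,0,0],[-1.1,0,1.6,0,0,0],[-2.3,0,3.3,0,0,0],[-4.6,0,6.6,0,0,0],[-7,0,9.8,0,0,0],[-9,0,13,0,0,0],[-12,0,16,0,0,0],[-13,0,19,0,0,0],[-13,0,19,0,0,0]]'; python3 - <<'E'
from h import *
print(r.get_obs()['joints'].round(2))
iw,dw=r.grab_frame('wrist'); p,f=cam('wrist'); cv2.imwrite('pics/w3.png',iw[...,::-1])
im,d=r.grab_frame('scene'); q,g=cam('scene'); P=pts(q,g,d); h=cv2.cvtColor(im,cv2.COLOR_RGB2HSV)
x0,y0,x1,y1=140,140,240,235; s=np.zeros(d.shape,bool); s[y0:y1,x0:x1]=1
L=P[s&(h[...,2]>130)&(h[...,0]>12)&(h[...,0]<32)&(P[...,2]>70)&(P[...,2]<200)&(P[...,0]>600)]; c=L.mean(0); n=np.linalg.svd(L-c,full_matrices=False)[2][2]; print('lid deg',np.degrees(np.arccos(abs(n[2]))))
E
```

```text
clock: 11.85
tcp_pos: [635.4, -225.8, 13.9]
eef_rot: [0.014, 2.534, -0.008]
force: [-0.6, 0.2, 0.2]
width: 0.648
gripper_force: 0.0
clock: 12.75
tcp_pos: [504.0, -222.2, 190.8]
eef_rot: [0.016, 2.52, -0.023]
force: [0.1, -0.4, 0.2]
width: 0.647
gripper_force: 0.0
[ 1.04  0.43 -0.68  2.23  2.29  0.01 -0.24]
lid deg 46.33378925101257
```

View pics/w3.png

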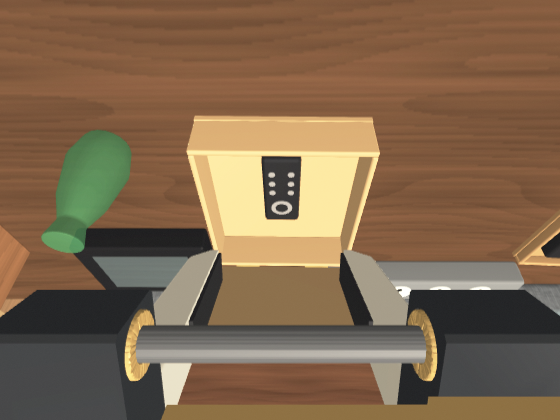

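The wrist view shows the remote flat with its buttons up on the box floor, at about (282,188). The lid is unchanged at 46°. Next I'll shut the fingers, go over the lid with the tool vertical and press it down.

```bash
python3 -m crank '[[0,0,1,0,0.9,0],[0,0,3,0,1.8,0],[0,0,5,0,2.7,0],[0,0,7,0,3.6,0],[0,0,8,0,4.3,0],[2,0,8,0,4.3,0],[5,0,8,0,4.3,0],[8,0,8,0,4.3,0],[11,0,8,0,4.3,0],[12.4,0,8,0,4.3,0]]' -1 20; python3 - <<'E'
from h import *
print(r.get_obs()['joints'].round(2)); goal(628,-225,200,0,-.8)
E
```

```text
clock: 13.85
tcp_pos: [631.2, -223.5, 269.4]
eef_rot: [0.024, 3.098, -0.045]
force: [1.3, -1.6, 1.0]
width: 0.005
gripper_force: 0.0
[ 0.8   0.77 -1.05  1.32  0.69  1.38  1.34]
shift cm [-0.32 -0.15 -6.94] turn [0.21 0.31 0.01] clock 13.85
```

```bash
python3 -m crank '[[-0.2,0,-2,0.2,0.3,0],[-0.3,0,-4,0.2,0.3,0],[-0.3,0,-6,0.2,0.3,0],[-0.3,0,-6.5,0.2,0.3,0],[-0.3,0,-7,0.2,0.3,0],[-0.3,0,-7.5,0.2,0.3,0],[-0.3,0,-8,0.2,0.3,0],[-0.3,0,-8.5,0.2,0.3,0],[-0.3,0,-9,0.2,0.3,0],[-0.3,0,-9.5,0.2,0.3,0]]'; python3 -m crank '[[0,0,-0.5,0,0,0],[0,0,-1,0,0,0],[0,0,-1.5,0,0,0],[0,0,-2,0,0,0],[0,0,-2.5,0,0,0],[0,0,-3,0,0,0],[0,0,-3.5,0,0,0],[0,0,-4,0,0,0]]'
```

```text
clock: 14.85
tcp_pos: [626.4, -222.4, 173.5]
eef_rot: [0.02, 3.138, 0.002]
force: [-0.4, -0.0, 1.4]
width: 0.005
gripper_force: 0.6
clock: 15.65
tcp_pos: [626.4, -222.4, 133.3]
eef_rot: [0.02, 3.138, 0.003]
force: [-0.3, -0.2, 1.6]
width: 0.004
gripper_force: 0.6
```

```bash
python3 -m crank '[[0,0,-0.6,0,0,0],[0,0,-1.2,0,0,0],[0,0,-1.8,0,0,0],[0,0,-2.4,0,0,0],[0,0,-3,0,0,0],[0,0,-3.6,0,0,0],[0,0,-4.2,0,0,0],[0,0,-4.8,0,0,0],[0,0,-5.4,0,0,0],[0,0,-6,0,0,0]]'; python3 -m crank '[[0,0,-0.3,0,0,0],[0,0,-0.6,0,0,0],[0,0,-0.9,0,0,0],[0,0,-1.1,0,0,0],[0,0,-1.1,0,0,0]]'
```

```text
clock: 16.65
tcp_pos: [626.3, -222.3, 73.1]
eef_rot: [0.02, 3.138, 0.003]
force: [-0.6, 0.8, 0.7]
width: 0.004
gripper_force: 0.6
clock: 17.15
tcp_pos: [626.5, -222.3, 62.4]
eef_rot: [0.02, 3.138, 0.003]
force: [-0.5, -0.1, -0.3]
width: 0.004
gripper_force: 0.0
```

```bash
python3 -m crank '[[0,0,-0.1,0,0,0],[0,0,-0.2,0,0,0],[0,0,-0.3,0,0,0],[0,0,-0.3,0,0,0]]'; python3 - <<'E'
from h import *
im,d=r.grab_frame('scene'); np.savez('s4.npz',im=im,d=d); q,g=cam('scene'); P=pts(q,g,d)
cv2.imwrite('pics/scene4.png',cv2.resize(im[100:310,80:360,::-1],(800,600)))
for x in(560,590,700,730):
    m=(abs(P[...,0]-x)<8)&(abs(P[...,1]+225)<75)&(P[...,2]>0)&(P[...,2]<120); print(x,m.sum(),np.percentile(P[m][:,2],[10,50,90]).round(1))
E
```

```text
clock: 17.55
tcp_pos: [626.6, -222.3, 59.7]
eef_rot: [0.02, 3.137, 0.003]
force: [0.7, -0.7, 0.1]
width: 0.0
gripper_force: 0.2
560 55 [60.  62.5 64.7]
590 90 [59.9 62.1 64.3]
700 191 [58.3 60.8 63. ]
730 198 [58.8 60.7 62.6]
```

View pics/scene4.png

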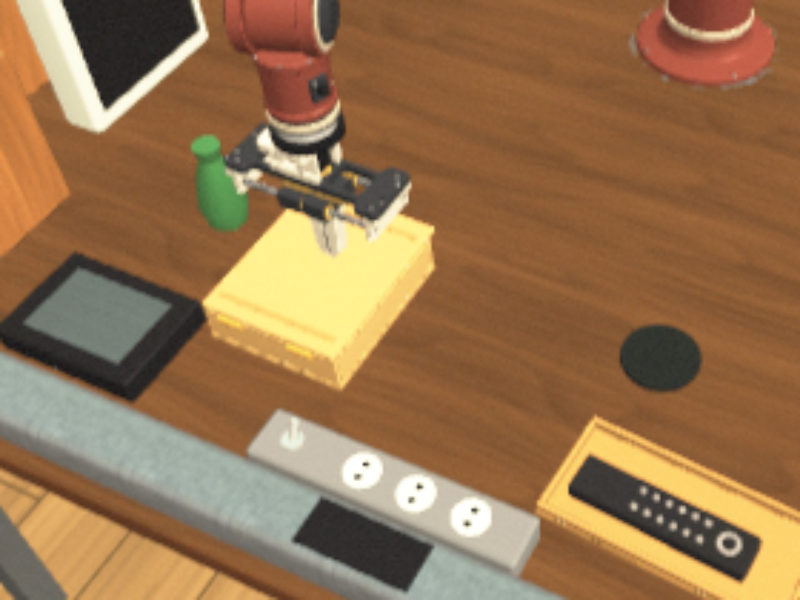

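The scene crop shows the lid practically shut, with the fingertips at (330,245) on it and the vase at (222,185) still standing. I'll press in small steps until the force rises.

```bash
python3 -m crank '[[0,0,-0.1,0,0,0],[0,0,-0.1,0,0,0],[0,0,-0.1,0,0,0]]';python3 -m crank '[[0,0,-0.1,0,0,0],[0,0,-0.1,0,0,0],[0,0,-0.1,0,0,0]]';python3 -m crank '[[0,0,-0.1,0,0,0],[0,0,-0.1,0,0,0],[0,0,-0.1,0,0,0]]'
```

```text
clock: 17.9
tcp_pos: [626.5, -222.3, 58.7]
eef_rot: [0.02, 3.138, 0.003]
force: [-0.3, -0.6, 1.1]
width: 0.002
gripper_force: 0.2
clock: 18.2
tcp_pos: [626.5, -222.3, 58.4]
eef_rot: [0.02, 3.138, 0.002]
force: [-2.1, 0.8, 5.6]
width: 0.007
gripper_force: 2.7
clock: 18.5
tcp_pos: [626.6, -222.3, 58.4]
eef_rot: [0.02, 3.137, 0.002]
force: [-2.9, -0.3, 10.5]
width: 0.006
gripper_force: 4.6
```

Force rose to 10 N while the tip stopped at z = 58.4 mm, so the lid is on the rim. I'll back off and check.

```bash
python3 -m crank '[[0,0,0.3,0,0,0],[0,0,1,0,0,0],[0,0,3,0,0,0],[0,0,6,0,0,0],[0,0,10,0,0,0],[-4,0,13,0,0,0],[-8,0,14,0,0,0],[-12,0,14,0,0,0],[-12,0,14,0,0,0],[-12,0,14,0,0,0]]'; python3 - <<'E'
from h import *
for n in('scene','top'):
    im,d=r.grab_frame(n); q,g=cam(n); P=pts(q,g,d)
    for x in(560,590,620,700,730):
        m=(abs(P[...,0]-x)<8)&(abs(P[...,1]+225)<75)&(P[...,2]>0)&(P[...,2]<120); print(n,x,m.sum(),np.percentile(P[m][:,2],[50]).round(1))
print(r.get_obs()['force'].round(1), r.get_obs()['tcp_pos'].round())
E
```

```text
clock: 19.5
tcp_pos: [506.0, -223.0, 196.9]
eef_rot: [0.021, 3.138, 0.002]
force: [0.9, -0.3, 0.4]
width: 0.007
gripper_force: 0.0
scene 560 152 [60.4]
scene 590 166 [60.5]
scene 620 170 [60.3]
scene 700 186 [60.5]
scene 730 196 [60.6]
top 560 90 [57.7]
top 590 346 [57.4]
top 620 350 [57.7]
top 700 343 [57.3]
top 730 338 [57.4]
[-0.1  0.3  0.1] [ 508. -222.  197.]
```

The lid measures level in both views, and the robot touches nothing.

```bash
python3 -c "
from workcell import r
print(r.finish_job())"
```

```text
the job is handed in; nothing more can be done
None
```

The short soundbar remote is lying flat, buttons up, in the bamboo box; the lid is fully shut (pressed with at most about 10 N), the robot is clear of everything, and I handed the job in at about 20 s with no verdict returned.

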